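Open the olive jar next to the salad bowl

TASK

Open the jar of olives that stands at the salad bowl's end of the steel caddy: leave the jar sitting in its square cell, which keeps it from turning, grip the tight cap and unscrew it anticlockwise, turning only until the thread lets go. Then lift the cap straight up off the jar and finish while still holding it, level and centred, a couple of centimetres clear above the open mouth. Leave the other jar shut and do not disturb the bowl, the colander or anything in the caddy.

Things in the scene. Friction and masses are not known exactly. Their poses are not given: they have to be found in the camera images.
- caddy: fixed stainless sheet caddy, 67 x 255 mm, walls 52 mm high and 2 mm thick, floor 3 mm; a 63 mm square cell at each end (centres 93 mm from the middle) and a wide bay between; low loop handles at its ends. Origin under its centre, its long side along its y axis
- jar_left: square glass jar of olives in the cell at the caddy's +y end. Body 60 x 60 mm, 82 mm tall, sloping shoulder up to 93 mm, round neck 41 mm across, rim 122 mm above the foot. 0.3 to 0.6 kg, loose with 1.5 mm play all round: the cell stops it turning but not rising. Origin at the centre of its foot, z up, sides along x and y
- cap_left: gold-lacquered metal twist-off cap of jar_left: 54 mm across, 18 mm tall, fluted skirt, about 40 g. Origin at the centre of the skirt's lower edge, z up; tight, that edge is 108 to 109 mm above the jar's foot (14 mm below the rim) and 15 mm above the shoulder. Tight, its x axis is 70 to 82 degrees clockwise (from above) of the jar's x axis; the lugs stand mid-gap, free, when the two x axes agree
- jar_right: square glass jar of olives in the cell at the caddy's -y end. Body 60 x 60 mm, 82 mm tall, sloping shoulder up to 93 mm, round neck 41 mm across, rim 122 mm above the foot. 0.3 to 0.6 kg, loose with 1.5 mm play all round: the cell stops it turning but not rising. Origin at the centre of its foot, z up, sides along x and y
- cap_right: gold-lacquered metal twist-off cap of jar_right: 54 mm across, 18 mm tall, fluted skirt, about 40 g. Origin at the centre of the skirt's lower edge, z up; tight, that edge is 108 to 109 mm above the jar's foot (14 mm below the rim) and 15 mm above the shoulder. Tight, its x axis is 70 to 82 degrees clockwise (from above) of the jar's x axis; the lugs stand mid-gap, free, when the two x axes agree
- rim_left (a point): centre of jar_left's mouth, level with its rim. Finish: three short threads hook three lugs in the cap, a springy liner presses the cap up. Anticlockwise from above opens: it takes 0.3 to 0.5 N m (grip 30 N or more); the cap creeps up 1 mm, is free after 48 to 60 degrees and pops up another 1 mm; kept down, it meets the next thread's stop at 92 to 104 degrees
- rim_right (a point): centre of jar_right's mouth, level with its rim; same finish and cap action as jar_left
- bowl: white ceramic salad bowl, 180 mm across, 70 mm tall, empty, standing on the work surface about 0.26 m from the caddy's middle, beyond one of its two ends; it says which jar is wanted. Origin at the centre of its foot
- colander: stainless colander with two loop handles, 188 mm across, 86 mm tall, beyond the caddy's other end. Origin at the centre of its foot
- salt_pot: turned wooden salt pot, 60 mm across, 68 mm tall, in the caddy's middle bay; a bystander. Origin at the centre of its foot
- shaker: steel shaker, 41 mm across, 77 mm tall, in the caddy's middle bay; a bystander. Origin at the centre of its foot
Things that resemble listed ones, but are neither listed nor needed, are in the scene too. What is shaped like the jar_left but blue is not meant.

How it is judged:
By the outcome, as a careful person would: the job done as asked, in the order asked, and still so for the second after the job is handed in, while the arm keeps its last pose, push and grip.
It also fails if it takes over 38 s, if anything falls off the work surface, if the arm or the gripper's body presses on something with over 40 N, if the wrist force passes 120 N, or if a joint passes its speed limit or range.

ROBOT

A 6-joint arm with a two-finger parallel gripper is mounted at the origin on the work surface. World frame = base frame: x ahead of the robot, y to its left, z up, the work surface at z = 0. Lengths are in m, angles in rad, forces in N, time in s.
With the tool pointing down it reaches from about 0.3 to 0.85 m from the base axis. Payload 5.4 kg.
Tool frame: the origin (TCP) lies on the centre line of the jaws, within the pads' length; the fingertips stand arm.tip_reach ahead of it and the grasp point (between the pads) lies 6 mm ahead of it (arm.tip_reach is the distance from the TCP to the fingertips, in m); z points along the fingers, y is the direction in which the jaws open and shut (so a half turn about z gives the same grasp; the last joint's range is limited). The gripper opens to 85 mm and grips with 20 to 120 N. Pads are 22 mm wide; open, the fingers measure 114 mm over their backs; the gripper's body (76 mm by 85 mm) begins 54 mm behind the grasp point. The pads swing forward as they close: fully open they stand 13 mm farther back than shut.
Start: joints at [-1.424, 0.158, 1.597, -0, 1.386, -0.21], TCP at [0.201, -0.539, 0.256] pointing down, gripper open.
Joint ranges: [-2.91, 2.91], [-0.94, 2.29], [0.18, 2.7], [-1.29, 4.43], [0.17, 2.64], [-3, 3]. Speed limits (rad/s): [2.57, 2.57, 3.14, 3.14, 3.14, 3.14].

INTERFACE

Orientations are given as a 3x3 rotation matrix whose columns are the frame's x, y, z axes.
In Python, from station import monitor, vision, order, arm gives the robot as it stands.
- The arm moves only by the tool apply_moves, never from a script. Its arguments are lists of equal length, an entry for each row: "fingers": the opening, from -1 (shut) to 1 (fully open), so that 0 is half open; "xyz": the shift along the tool's x, y, z each as a share of 30 mm, from -1 to 1, a list of three; "dr": the turn, a rotation vector about the tool's x, y, z each as a share of pi rad, from -1 to 1, a list of three. In form: {"fingers": [fingers, ...], "xyz": [[tx, ty, tz], ...], "dr": [[rx, ry, rz], ...]}. A call has 1 to 12 rows; each row shifts and turns the pose as measured when the row begins, along the tool's axes as they then stand; what a row does not reach is not made up. A row lasts 1/10 s, in which the tool goes at most 50 mm and 8.59 degrees, less where a joint would pass 70% of its speed; a pose out of reach is approached as far as the arm can. A call with a number of a shift or a turn outside -1 to 1 is refused whole. A call with a gripper value outside its range is refused whole. The fingers move at their own pace and stop on an object; "squeeze" is the grip in N (left out, the last holds). Time passes only in rows, so rows that do not move let the fingers close. It gives the time, the measured TCP pose, the force and the opening at its end, in the units of the state.
- monitor.sense(): the state, without advancing time (a new reading comes with each control period).
- vision.read_camera(name): name is "scene" or "top" or "wrist"; returns a dict with "color" (400x640x3 uint8, red, green, blue), "z_map" (400x640 float32, m along the optical axis (not along the pixel's ray), 0 where there is no reading), "camera_matrix" (3x3 intrinsics, pixels), "R" (3x3) and "t" (3): a world point X has camera coordinates R X + t. Camera axes: x right, y down, z forward; pixel columns grow to the right and rows downward; lengths in m; the calibration is good to about 2 mm. A picture is of the moment at which its call begins.
- order.hand_in(): hands the job in, once; it reports no verdict.
Trained networks look in a picture, given as the dict that the camera call returned (one of the last four; its "shot" number tells which), for a name from the list of things; names that differ only in an ending like _2 or _b are one class to them, and where a whole thing is asked for, a point or a joint stands for the part that bears it (a point fixed in the world has none). Each returns a list of dicts, best first, with "conf" (0 to 1); they miss things now and then, are a little off and sometimes report something else, mostly with a low value. They report only what shows in the picture. A call takes as long as a camera call. They do not tell look-alikes from the thing itself.
- vision.find_in(picture, thing): "xyz" ([x, y, z] in m, in world coordinates, good to about 4 mm: the middle of the surface that is visible of it).
- vision.cut_out(picture, thing): "region" (400x640 bool, what is visible of it).
- vision.tip_of(picture, thing): "xyz" ([x, y, z] in m, in world coordinates, good to about 4 mm: a listed point, or the origin of a listed thing).
The state is a dict: "time_s": time; "joints": joint angles; "joint_vel": joint speeds; "joint_efforts": joint torques, N m; "tcp_pos": TCP position; "eef_rot": TCP orientation; "ft_force": force on the tool from outside, world axes, zero at the start; "moment": the same for the moment, N m; "finger_gap": opening from 0.0 (shut) to 1.0 (fully open).
Only numpy, scipy, OpenCV 4.12 (cv2) and the standard library are available. Lean on these libraries where they do the work, as an engineer would, in place of code of your own. Each camera call takes 0.05 s, during which the arm holds its last target.

## Working session

There is one attempt and no reset: what is moved stays moved. The work goes in short steps, Python scripts to look and compute and a tool call to move; the robot and the scene stay as the last step left them, time stands still between calls to the robot, and variables do not carry over. Pictures are saved under pics/ and viewed, and the job is handed in when it is done.

Besides the shell and the picture viewer there is one more tool, called after "Request:" by a JSON object that holds its "op" and its "data", one argument or row to a line. apply_moves: Moves the arm, as the interface text tells. Its arguments: {"type":"object","properties":{"fingers":{"type":"array"},"xyz":{"type":"array"},"dr":{"type":"array"},"squeeze":{"type":"number"}},"required":["fingers","xyz","dr"]}

```bash
ls; mkdir -p pics
cat > h.py <<'E'
import numpy as np, cv2
from station import monitor, vision, order, arm
def save(p,n): cv2.imwrite('pics/'+n,p['color'][:,:,::-1])
def pts(p,mask=None):
    z=p['z_map'];K=p['camera_matrix'];v,u=np.mgrid[:400,:640]
    m=z>0
    if mask is not None:m&=mask
    Z=z[m];c=np.stack([(u[m]-K[0,2])*Z/K[0,0],(v[m]-K[1,2])*Z/K[1,1],Z],1)
    return (c-p['t'])@p['R'],m
E
python3 - <<'E'
from h import *
print(arm.tip_reach)
s=monitor.sense();print(s)
for n in ['scene','top']:
    p=vision.read_camera(n);save(p,n+'0.png')
    for t in ['jar_left','cap_left','bowl','colander','caddy','salt_pot','shaker']:
        print(n,t,[(np.round(d['xyz'],3),round(d['conf'],2)) for d in vision.find_in(p,t)])
    print('rim',[(np.round(d['xyz'],3),round(d['conf'],2)) for d in vision.tip_of(p,'cap_left')])
E
```

```text
pics
0.025
{'time_s': 0.0, 'joints': array([-1.42409988e+00,  1.59073440e-01,  1.59828699e+00, -3.47489376e-05,
        1.38618574e+00, -2.10118743e-01]), 'joint_vel': array([-2.97571040e-04, -1.77342794e-03, -1.03476407e-03,  1.71532329e-03,
       -2.01380644e-03,  2.25054343e-05]), 'joint_efforts': array([-6.47674951e-04, -3.96001375e+01, -3.31430805e+01, -4.86007575e-04,
        8.36732128e-03, -1.05037930e-06]), 'tcp_pos': array([ 0.20071779, -0.53821624,  0.25527573]), 'eef_rot': array([[ 9.37011821e-01,  3.49297503e-01, -3.19337623e-04],
       [ 3.49297448e-01, -9.37009913e-01,  1.92753357e-03],
       [ 3.74060145e-04, -1.91766556e-03, -9.99998091e-01]]), 'ft_force': array([-0.66992474, -0.37988176, -0.56953558]), 'moment': array([-0.03806737,  0.01963202,  0.0180403 ]), 'finger_gap': 0.9945011258359252}
scene jar_left [(array([0.476, 0.031, 0.074]), 0.93), (array([0.496, 0.274, 0.074]), 0.88), (array([ 0.48 , -0.077,  0.074]), 0.86), (array([0.495, 0.157, 0.08 ]), 0.71), (array([0.636, 0.074, 0.082]), 0.56)]
scene cap_left [(array([0.618, 0.072, 0.129]), 0.88)]
scene bowl [
[... 160 characters left out ...]
ot [(array([0.609, 0.005, 0.057]), 0.66)]
scene shaker [(array([ 0.602, -0.055,  0.069]), 0.86)]
rim [(array([0.615, 0.073, 0.111]), 0.91)]
top jar_left [(array([0.473, 0.271, 0.082]), 0.92), (array([0.461, 0.032, 0.085]), 0.81), (array([0.589, 0.061, 0.083]), 0.79), (array([0.47 , 0.161, 0.085]), 0.76), (array([ 0.453, -0.081,  0.076]), 0.75)]
top cap_left [(array([0.61 , 0.068, 0.124]), 0.64)]
top bowl [(array([0.661, 0.243, 0.031]), 0.61)]
top colander [(array([ 0.569, -0.301,  0.032]), 0.77)]
top caddy [(array([ 0.581, -0.034,  0.036]), 0.55)]
top salt_pot [(array([0.597, 0.003, 0.059]), 0.96)]
top shaker [(array([ 0.588, -0.054,  0.075]), 0.67)]
rim [(array([0.614, 0.066, 0.106]), 0.8)]
```

View pics/scene0.png

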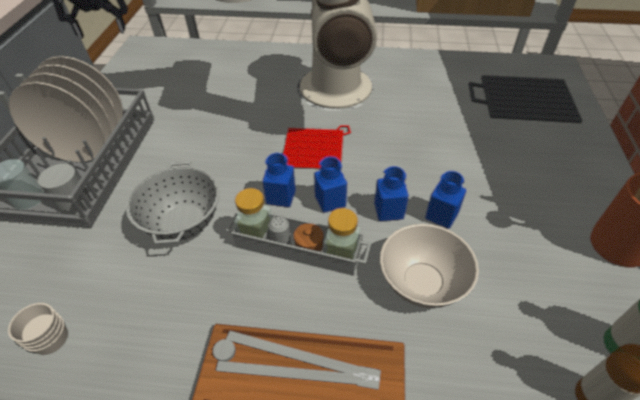

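View pics/top0.png

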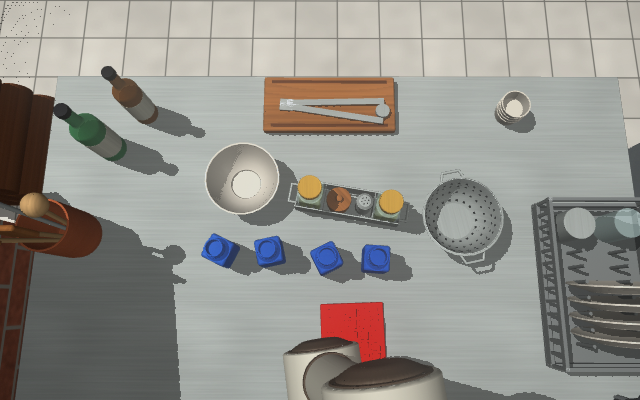

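The bowl (top view, about px 242,178) sits beyond the caddy's end with the cap at px (309,187), so that jar is the one to open. Next I'll measure this cap precisely.

Run:
```python
from h import *
for n in ['top','scene']:
    p=vision.read_camera(n); X,m=pts(p)
    c=p['color'][m].astype(int)
    for g in ([.615,.07],[.58,-.12]):
        s=(np.hypot(X[:,0]-g[0],X[:,1]-g[1])<.06)&(X[:,2]>.122)&(X[:,2]<.14)&(c[:,0]-c[:,2]>60)
        Q=X[s]; 
        if len(Q)<5: print('few');continue
        (cx,cy),r=cv2.minEnclosingCircle(Q[:,:2].astype(np.float32))
        print(n,len(Q),np.round(Q.mean(0),4),'circ',round(cx,4),round(cy,4),round(r,4),np.percentile(Q[:,2],[5,50,95]).round(4))
print(vision.read_camera('top')['t'])
p=vision.read_camera('wrist');save(p,'w0.png')
s=monitor.sense();d=np.array(p['t']);print('wristcam pos',-p['R'].T@d-s['tcp_pos'],s['time_s'])
```

```text
top 438 [0.6109 0.0681 0.1294] circ 0.6106 0.0681 0.0272 [0.1264 0.1293 0.1325]
top 446 [ 0.5777 -0.1146  0.1295] circ 0.5782 -0.1149 0.0271 [0.1262 0.1295 0.1327]
scene 572 [0.6156 0.0694 0.1285] circ 0.613 0.0691 0.0285 [0.1259 0.1286 0.1305]
scene 516 [ 0.5827 -0.113   0.1284] circ 0.5805 -0.114 0.028 [0.125  0.1286 0.1305]
[0.03107265 0.59075186 1.04156177]
wristcam pos [0.07669737 0.02942073 0.11693557] 1.1
```

Request:
{"op": "apply_moves", "data": {
  "fingers": [1, 1, 1, 1, 1, 1, 1, 1, 1, 1, 1, 1],
  "xyz": [
    [1, -0.71, 0],
    [1, -0.71, 0],
    [1, -0.71, 0],
    [1, -0.71, 0],
    [1, -0.71, 0],
    [1, -0.71, 0],
    [1, -0.71, 0],
    [1, -0.71, 0],
    [1, -0.71, 0],
    [1, -0.71, 0],
    [1, -0.71, 0],
    [1, -0.71, 0]
  ],
  "dr": [
    [0, 0, 0],
    [0, 0, 0],
    [0, 0, 0],
    [0, 0, 0],
    [0, 0, 0],
    [0, 0, 0],
    [0, 0, 0],
    [0, 0, 0],
    [0, 0, 0],
    [0, 0, 0],
    [0, 0, 0],
    [0, 0, 0]
  ],
  "squeeze": 70
}}

```text
time_s: 2.3
tcp_pos: [0.4562, -0.1642, 0.257]
eef_rot: [[0.94, 0.34, 0.003], [0.34, -0.94, -0.005], [0.001, 0.006, -1.0]]
ft_force: [0.3, -1.1, -0.1]
finger_gap: 1.002
```

```bash
cat > st.py <<'E'
from h import *
import sys
s=monitor.sense();R=s['eef_rot'];np.set_printoptions(suppress=True,precision=4)
print(s['time_s'],s['tcp_pos'],'q',s['joints'],'F',s['ft_force'],'M',s['moment'],'gap',s['finger_gap'])
print('yaw',np.degrees(np.arctan2(R[1,0],R[0,0])),'z',R[:,2])
if len(sys.argv)>3:
    g=np.array([float(a) for a in sys.argv[1:4]]);print('to go /30mm',R.T@(g-s['tcp_pos'])/.03)
# level correction
z=R[:,2];print('dr level', R.T@np.cross(z,[0,0,-1])/np.pi)
E
python3 st.py .6115 .0685 .215
```

```text
2.3 [ 0.4562 -0.1642  0.257 ] q [-0.594  -0.0838  1.8449 -0.0025  1.3749  0.6299] F [ 0.3044 -1.0844 -0.0922] M [0.0067 0.0095 0.0437] gap 1.0024107558953792
yaw 19.903525575248224 z [ 0.0034 -0.0052 -1.    ]
to go /30mm [ 7.5059 -5.5407  1.3756]
dr level [ 0.0019 -0.0004 -0.    ]
```

Request:
{"op": "apply_moves", "data": {
  "fingers": [1, 1, 1, 1, 1, 1, 1, 1, 1],
  "xyz": [
    [1, -0.74, 0],
    [1, -0.74, 0],
    [1, -0.74, 0],
    [1, -0.74, 0],
    [1, -0.74, 0],
    [1, -0.74, 0.3],
    [1, -0.74, 0.3],
    [0.5, -0.36, 0.3],
    [0, 0, 0]
  ],
  "dr": [
    [0, 0, 0],
    [0, 0, 0],
    [0, 0, 0],
    [0, 0, 0],
    [0, 0, 0],
    [0, 0, 0],
    [0, 0, 0],
    [0, 0, 0],
    [0, 0, 0]
  ]
}}

```text
time_s: 3.2
tcp_pos: [0.6186, 0.0836, 0.2296]
eef_rot: [[0.938, 0.346, 0.008], [0.346, -0.938, -0.006], [0.006, 0.009, -1.0]]
ft_force: [-0.4, -0.6, -0.1]
finger_gap: 1.0
```

```bash
cat > cap.py <<'E'
from h import *
p=vision.read_camera('wrist');save(p,__import__('sys').argv[1]); X,m=pts(p)
c=p['color'][m].astype(int)
s=(np.hypot(X[:,0]-.612,X[:,1]-.068)<.06)&(X[:,2]>.122)&(X[:,2]<.2)&(c[:,0]-c[:,2]>60)
Q=X[s];(cx,cy),r=cv2.minEnclosingCircle(Q[:,:2].astype(np.float32))
print(len(Q),Q.mean(0).round(4),'circ',round(cx,4),round(cy,4),round(r,4),np.percentile(Q[:,2],[5,50,95]).round(4))
T=Q[Q[:,2]>np.percentile(Q[:,2],50)-.003];print('mid',(T.max(0)+T.min(0))/2)
print([(np.round(d['xyz'],4),round(d['conf'],2)) for d in vision.tip_of(p,'cap_left')])
E
python3 cap.py w1.png; python3 st.py .6115 .0685 .127
```

```text
4274 [0.6143 0.0703 0.1284] circ 0.6135 0.0694 0.0275 [0.1272 0.1285 0.1296]
mid [0.61340905 0.06940852 0.12810946]
[(array([0.612 , 0.07  , 0.1098]), 0.62)]
3.3 [0.6185 0.0816 0.2313] q [-0.0593  0.2949  1.487  -0.0066  1.3493  1.1616] F [-0.1359  0.2067  0.7346] M [-0.0518  0.0442  0.0004] gap 0.9990938177685771
yaw 20.13128121525209 z [ 0.01   -0.0071 -0.9999]
to go /30mm [-0.3925  0.2947  3.4756]
dr level [ 0.0032 -0.0022 -0.    ]
```

View pics/w1.png

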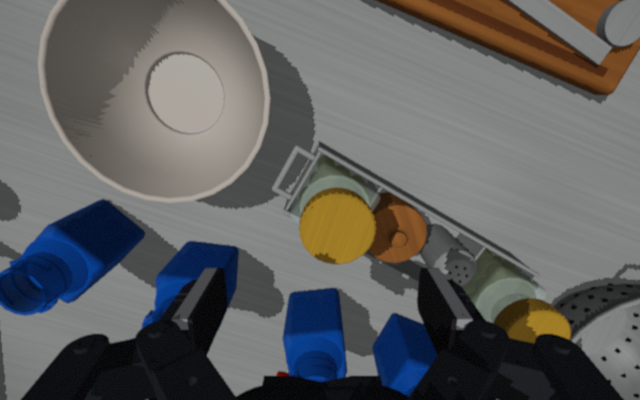

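Request:
{"op": "apply_moves", "data": {
  "fingers": [1, 1, 1, 1],
  "xyz": [
    [-0.36, 0.28, 0.4],
    [0, 0, 0.7],
    [0, 0, 0.6],
    [0, 0, 0]
  ],
  "dr": [
    [0.003, -0.002, 0],
    [0, 0, 0],
    [0, 0, 0],
    [0, 0, 0]
  ]
}}

```text
time_s: 3.7
tcp_pos: [0.6113, 0.0642, 0.1834]
eef_rot: [[0.941, 0.34, 0.006], [0.34, -0.941, -0.002], [0.005, 0.004, -1.0]]
ft_force: [0.6, -0.1, -0.2]
finger_gap: 1.004
```

```bash
python3 cap.py w2.png; python3 st.py .613 .069 .127
```

```text
6661 [0.6145 0.0701 0.1284] circ 0.6133 0.0694 0.0273 [0.1273 0.1285 0.1296]
mid [0.6131504  0.06950511 0.12827033]
[(array([0.6135, 0.0684, 0.114 ]), 0.97)]
3.8 [0.6131 0.0644 0.1863] q [-0.0902  0.3148  1.5541 -0.0018  1.2612  1.1343] F [0.3065 0.4778 0.581 ] M [0.05   0.0011 0.0326] gap 0.9994640099403006
yaw 19.872465909734444 z [ 0.0113 -0.0027 -0.9999]
to go /30mm [ 0.0291 -0.1571  1.9765]
dr level [ 0.002  -0.0031  0.    ]
```

View pics/w2.png

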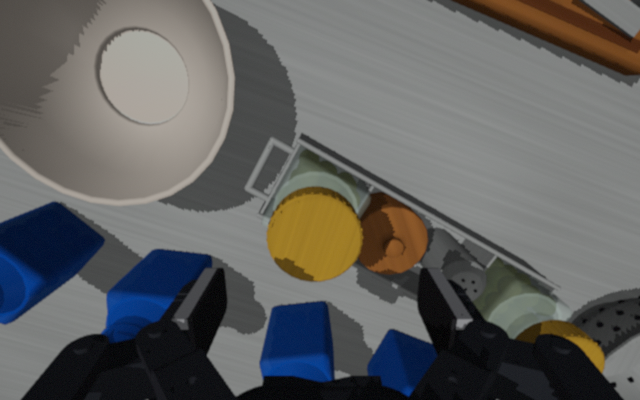

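Request:
{"op": "apply_moves", "data": {
  "fingers": [1, 1, 1, 1],
  "xyz": [
    [0.03, -0.16, 0.3],
    [0, 0, 0.6],
    [0, 0, 0.6],
    [0, 0, 0]
  ],
  "dr": [
    [0.002, -0.003, 0],
    [0, 0, 0],
    [0, 0, 0],
    [0, 0, 0]
  ]
}}

```text
time_s: 4.2
tcp_pos: [0.6154, 0.0689, 0.1453]
eef_rot: [[0.941, 0.339, 0.008], [0.339, -0.941, -0.0], [0.008, 0.003, -1.0]]
ft_force: [-0.8, -0.8, -0.7]
finger_gap: 1.002
```

```bash
for i in 1 2 3; do python3 cap.py w3.png; python3 st.py .613 .069 .127;done
```

```text
9624 [0.6149 0.0705 0.1284] circ 0.6128 0.0695 0.0276 [0.1272 0.1285 0.1295]
mid [0.61299569 0.0693881  0.1282047 ]
[(array([0.6141, 0.0677, 0.1141]), 0.82)]
4.3 [0.6171 0.0688 0.1481] q [-0.0834  0.3652  1.5706  0.0004  1.1929  1.1414] F [0.4801 0.5534 0.5552] M [-0.0046  0.0026  0.0267] gap 0.9984755380746919
yaw 19.811290185514554 z [ 0.0129 -0.0007 -0.9999]
to go /30mm [-0.1352 -0.0556  0.7   ]
dr level [ 0.0016 -0.0038 -0.    ]
9238 [0.6149 0.0705 0.1284] circ 0.62 0.0625 0.0363 [0.1272 0.1285 0.1295]
mid [0.6133713  0.06433571 0.13089995]
[(array([0.6121, 0.0721, 0.1108]), 0.77)]
4.4 [0.6176 0.0687 0.1488] q [-0.0836  0.3644  1.5699  0.0004  1.1927  1.1414] F [-0.6654  0.4573 -0.0425] M [0.0364 0.0339 0.0009] gap 1.0022540774897406
yaw 19.810037938418926 z [ 0.0145 -0.0009 -0.9999]
to go /30mm [-0.1506 -0.066   0.725 ]
dr level [ 0.0018 -0.0043  0.    ]
9134 [0.6149 0.0705 0.1284] circ 0.6132 0.0696 0.0273 [0.1273 0.1285 0.1295]
mid [0.61300679 0.06965802 0.1282474 ]
[(array([0.6124, 0.0696, 0.1143]), 0.86)]
4.5 [0.6175 0.0687 0.1486] q [-0.0836  0.3645  1.5703  0.0004  1.1924  1.1414] F [-1.534  -0.0334 -0.5807] M [-0.0288 -0.0576 -0.0173] gap 1.0000073857379463
yaw 19.80847183434967 z [ 0.0143 -0.0009 -0.9999]
to go /30mm [-0.146  -0.0649  0.7182]
dr level [ 0.0018 -0.0042 -0.    ]
```

View pics/w3.png

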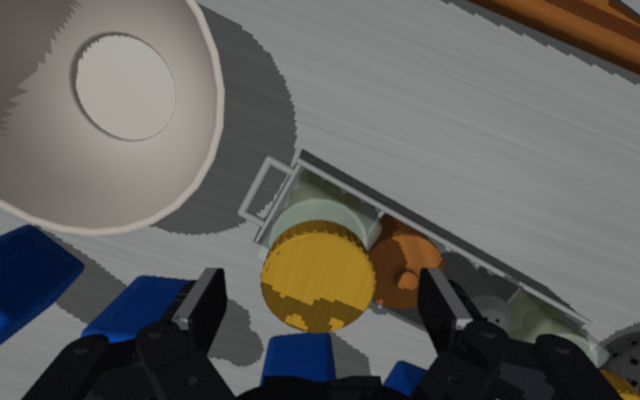

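Request:
{"op": "apply_moves", "data": {
  "fingers": [1, 1, 1, 1],
  "xyz": [
    [-0.15, -0.06, 0.2],
    [0, 0, 0.3],
    [0, 0, 0.24],
    [0, 0, 0]
  ],
  "dr": [
    [0.002, -0.005, 0],
    [0, -0.001, 0],
    [0, 0, 0],
    [0, 0, 0]
  ]
}}

```text
time_s: 4.9
tcp_pos: [0.6126, 0.0688, 0.1256]
eef_rot: [[0.941, 0.339, -0.006], [0.339, -0.941, -0.002], [-0.006, -0.001, -1.0]]
ft_force: [-0.0, -0.9, -1.2]
finger_gap: 1.004
```

```bash
python3 cap.py w4.png; python3 st.py .613 .0692 .127
```

```text
12343 [0.6153 0.0707 0.1284] circ 0.6133 0.0696 0.0273 [0.1272 0.1285 0.1294]
mid [0.61319486 0.06981509 0.12823195]
[(array([0.6144, 0.0681, 0.1097]), 0.91)]
5.0 [0.6133 0.0688 0.1267] q [-0.083   0.3929  1.5803 -0.0022  1.1723  1.143 ] F [-0.3657 -0.5039 -0.9386] M [ 0.05   -0.0369 -0.0104] gap 0.9965233819699568
yaw 19.80688348013071 z [-0.0041 -0.0017 -1.    ]
to go /30mm [-0.0039 -0.0171 -0.0086]
dr level [0.0001 0.0014 0.    ]
```

Good position; close gently first, then check.

Request:
{"op": "apply_moves", "data": {
  "fingers": [-1, -1, -1, -1, -1, -1],
  "xyz": [
    [0, 0, 0],
    [0, 0, 0],
    [0, 0, 0],
    [0, 0, 0],
    [0, 0, 0],
    [0, 0, 0]
  ],
  "dr": [
    [0, 0.001, 0],
    [0, 0, 0],
    [0, 0, 0],
    [0, 0, 0],
    [0, 0, 0],
    [0, 0, 0]
  ],
  "squeeze": 60
}}

```text
time_s: 5.6
tcp_pos: [0.6136, 0.069, 0.1277]
eef_rot: [[0.941, 0.339, 0.0], [0.339, -0.941, -0.0], [0.0, 0.0, -1.0]]
ft_force: [0.3, 0.2, -0.7]
finger_gap: 0.619
```

```bash
python3 cap.py w5.png; python3 st.py .613 .0692 .127
```

```text
11940 [0.6154 0.0704 0.1284] circ 0.6135 0.0692 0.0275 [0.1272 0.1285 0.1294]
mid [0.61339302 0.06912721 0.12809318]
[(array([0.6154, 0.0682, 0.1119]), 0.71)]
5.7 [0.6136 0.069  0.1277] q [-0.0833  0.3897  1.5825 -0.0003  1.1692  1.1417] F [-0.0618  0.5402 -0.5897] M [0.0462 0.1071 0.0792] gap 0.6181992894219699
yaw 19.815196031011958 z [ 0.0001 -0.0002 -1.    ]
to go /30mm [-0.0171 -0.0129  0.0218]
dr level [ 0.0001 -0.     -0.    ]
```

View pics/w5.png

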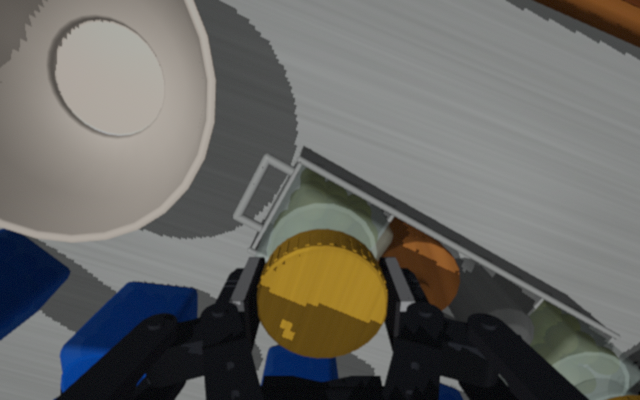

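Request:
{"op": "apply_moves", "data": {
  "fingers": [-1, -1, -1],
  "xyz": [
    [0, 0, 0],
    [0, 0, 0],
    [0, 0, 0]
  ],
  "dr": [
    [0, 0, -0.035],
    [0, 0, -0.035],
    [0, 0, -0.035]
  ]
}}

```text
time_s: 6.0
tcp_pos: [0.6135, 0.069, 0.1279]
eef_rot: [[0.775, 0.632, -0.0], [0.632, -0.775, 0.0], [-0.0, -0.0, -1.0]]
ft_force: [0.3, -0.1, -0.7]
finger_gap: 0.619
```

```bash
python3 st.py .613 .0692 .127
```

```text
6.0 [0.6135 0.069  0.1279] q [-0.0836  0.3894  1.5823  0.0002  1.1702  0.8024] F [ 0.2748 -0.1333 -0.709 ] M [ 0.0979 -0.0327 -0.3479] gap 0.6192962179221391
yaw 39.2305468187546 z [-0.0003  0.0002 -1.    ]
to go /30mm [-0.0081 -0.0167  0.0307]
dr level [-0.0001  0.      0.    ]
```

Request:
{"op": "apply_moves", "data": {
  "fingers": [-1, -1, -1],
  "xyz": [
    [0, 0, -0.01],
    [0, 0, -0.01],
    [0, 0, 0]
  ],
  "dr": [
    [0, 0, -0.035],
    [0, 0, -0.035],
    [0, 0, -0.035]
  ]
}}

```text
time_s: 6.3
tcp_pos: [0.6136, 0.0693, 0.1283]
eef_rot: [[0.518, 0.855, -0.0], [0.855, -0.518, 0.002], [0.002, -0.001, -1.0]]
ft_force: [-1.7, -0.1, 1.4]
finger_gap: 0.617
```

```bash
python3 st.py .613 .0692 .127
```

```text
6.3 [0.6136 0.0693 0.1283] q [-0.0837  0.389   1.5822  0.0019  1.1707  0.4604] F [-1.7163 -0.0619  1.3833] M [ 0.1162  0.2951 -0.2883] gap 0.6173182988063984
yaw 58.78313602022126 z [-0.0001  0.0018 -1.    ]
to go /30mm [-0.0142 -0.0141  0.0421]
dr level [-0.0003 -0.0005  0.    ]
```

Request:
{"op": "apply_moves", "data": {
  "fingers": [-1],
  "xyz": [
    [0, 0, -0.01]
  ],
  "dr": [
    [0, 0, -0.035]
  ]
}}

```text
time_s: 6.4
tcp_pos: [0.6134, 0.0694, 0.1284]
eef_rot: [[0.418, 0.909, -0.001], [0.909, -0.418, 0.002], [0.002, -0.002, -1.0]]
ft_force: [-0.9, 0.8, -1.2]
finger_gap: 0.615
```

```bash
python3 st.py .613 .0692 .127
```

```text
6.4 [0.6134 0.0694 0.1284] q [-0.0837  0.3886  1.5822  0.0023  1.1716  0.3463] F [-0.9103  0.7694 -1.1664] M [ 0.0713  0.0912 -0.2665] gap 0.6153237760107145
yaw 65.30602174222994 z [-0.0007  0.0022 -1.    ]
to go /30mm [-0.0127 -0.0078  0.0479]
dr level [-0.0005 -0.0006  0.    ]
```

Request:
{"op": "apply_moves", "data": {
  "fingers": [-1],
  "xyz": [
    [0, 0, 0]
  ],
  "dr": [
    [0, 0, -0.022]
  ]
}}

```text
time_s: 6.5
tcp_pos: [0.6133, 0.0695, 0.1284]
eef_rot: [[0.351, 0.936, -0.001], [0.936, -0.351, 0.003], [0.002, -0.002, -1.0]]
ft_force: [0.0, 0.1, 0.9]
finger_gap: 0.619
```

```bash
python3 st.py .613 .0692 .127
```

```text
6.5 [0.6133 0.0695 0.1284] q [-0.0837  0.3886  1.5822  0.0027  1.1718  0.2738] F [0.0471 0.0677 0.9223] M [ 0.0783  0.0503 -0.1825] gap 0.6185288335091929
yaw 69.4545918662287 z [-0.0009  0.0026 -1.    ]
to go /30mm [-0.0143 -0.0052  0.0474]
dr level [-0.0006 -0.0007  0.    ]
```

Request:
{"op": "apply_moves", "data": {
  "fingers": [-1],
  "xyz": [
    [0, 0, 0]
  ],
  "dr": [
    [0, 0, -0.022]
  ]
}}

```text
time_s: 6.6
tcp_pos: [0.6133, 0.0696, 0.1285]
eef_rot: [[0.283, 0.959, -0.001], [0.959, -0.283, 0.003], [0.003, -0.002, -1.0]]
ft_force: [-0.5, 0.9, 0.3]
finger_gap: 0.616
```

```bash
python3 st.py .613 .0692 .127
```

```text
6.6 [0.6133 0.0696 0.1285] q [-0.0838  0.3885  1.5822  0.003   1.1719  0.202 ] F [-0.5023  0.9102  0.261 ] M [ 0.1158  0.0686 -0.1719] gap 0.6164920779479837
yaw 73.5557742349639 z [-0.0008  0.0029 -1.    ]
to go /30mm [-0.0159 -0.007   0.0507]
dr level [-0.0005 -0.0008 -0.    ]
```

Request:
{"op": "apply_moves", "data": {
  "fingers": [-1],
  "xyz": [
    [0, 0, 0]
  ],
  "dr": [
    [-0.0006, -0.0007, -0.022]
  ]
}}

```text
time_s: 6.7
tcp_pos: [0.6132, 0.0696, 0.1287]
eef_rot: [[0.214, 0.977, 0.0], [0.977, -0.214, 0.0], [0.0, 0.0, -1.0]]
ft_force: [-1.7, 0.5, 1.5]
finger_gap: 0.614
```

```bash
python3 st.py .613 .0692 .127
```

```text
6.7 [0.6132 0.0696 0.1287] q [-0.0827  0.3877  1.5829  0.0004  1.171   0.1324] F [-1.7261  0.4793  1.5372] M [ 0.0794  0.2746 -0.0178] gap 0.6144829449029348
yaw 77.66432828121695 z [ 0.0001  0.0004 -1.    ]
to go /30mm [-0.0139 -0.0053  0.0572]
dr level [ 0.     -0.0001 -0.    ]
```

Request:
{"op": "apply_moves", "data": {
  "fingers": [-1],
  "xyz": [
    [0, 0, 0]
  ],
  "dr": [
    [0, 0, -0.014]
  ]
}}

```text
time_s: 6.8
tcp_pos: [0.613, 0.0695, 0.1288]
eef_rot: [[0.168, 0.986, -0.0], [0.986, -0.168, 0.0], [0.0, -0.0, -1.0]]
ft_force: [-1.1, 0.7, 2.0]
finger_gap: 0.611
```

```bash
python3 st.py .613 .0692 .127; python3 cap.py w6.png;python3 st.py
```

```text
6.8 [0.613  0.0695 0.1288] q [-0.0827  0.3875  1.583   0.0001  1.1716  0.0861] F [-1.1308  0.7182  1.9922] M [0.0097 0.2521 0.0084] gap 0.6107757493537057
yaw 80.32602246959198 z [-0.0004  0.0002 -1.    ]
to go /30mm [-0.0111  0.0003  0.0601]
dr level [-0.0001 -0.     -0.    ]
12345 [0.6133 0.0724 0.1294] circ 0.6129 0.0693 0.0277 [0.1272 0.1297 0.1306]
mid [0.61294118 0.06939048 0.1293148 ]
[(array([0.6145, 0.0671, 0.1139]), 0.83)]
6.9 [0.6131 0.0695 0.1288] q [-0.0828  0.3875  1.5829  0.0001  1.1715  0.0884] F [-0.6928  0.3873  0.6797] M [-0.036   0.1569  0.0299] gap 0.6180291905999721
yaw 80.19415184395343 z [-0.0003  0.0001 -1.    ]
dr level [-0.0001 -0.      0.    ]
```

View pics/w6.png

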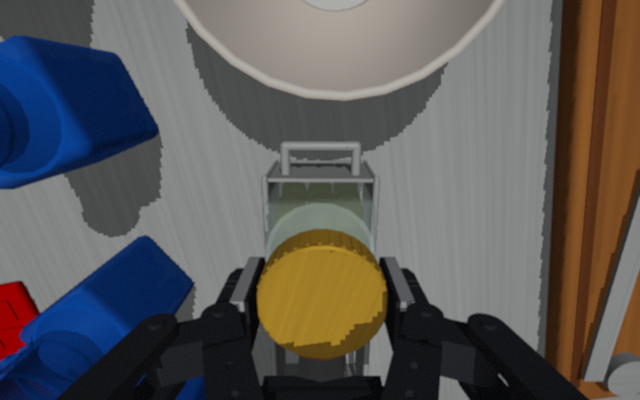

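The twisting moment has dropped to about 0 after roughly 58–60° and the cap has risen about 1 mm, so the thread has let go. I'll test with a small lift.

Request:
{"op": "apply_moves", "data": {
  "fingers": [-1, -1],
  "xyz": [
    [0, 0, -0.07],
    [0, 0, -0.07]
  ],
  "dr": [
    [0, 0, 0],
    [0, 0, 0]
  ]
}}

```text
time_s: 7.1
tcp_pos: [0.6128, 0.0693, 0.1326]
eef_rot: [[0.172, 0.985, -0.001], [0.985, -0.172, -0.0], [-0.0, -0.001, -1.0]]
ft_force: [-0.3, 0.4, -1.2]
finger_gap: 0.613
```

```bash
python3 st.py .613 .0692 .165; python3 cap.py w7.png; python3 st.py .613 .0692 .165
```

```text
7.1 [0.6128 0.0693 0.1326] q [-0.083   0.3827  1.581  -0.0002  1.179   0.0903] F [-0.3024  0.4048 -1.162 ] M [ 0.0153  0.0149 -0.0074] gap 0.6132962393684812
yaw 80.07838443062374 z [-0.0012 -0.0001 -1.    ]
to go /30mm [-0.0028  0.0058 -1.081 ]
dr level [-0.0004  0.0001 -0.    ]
12693 [0.6131 0.0728 0.1329] circ 0.6127 0.0694 0.0274 [0.1281 0.1334 0.1344]
mid [0.61264291 0.0695184  0.13299734]
[(array([0.6128, 0.0688, 0.1151]), 0.68)]
7.2 [0.6131 0.0693 0.133 ] q [-0.0829  0.3824  1.5806 -0.0001  1.179   0.09  ] F [-0.8012 -0.0426 -0.8204] M [-0.0651  0.055   0.0303] gap 0.6173576914351977
yaw 80.09336895875907 z [-0.0004 -0.     -1.    ]
to go /30mm [-0.0049 -0.0022 -1.0677]
dr level [-0.0001  0.     -0.    ]
```

View pics/w7.png

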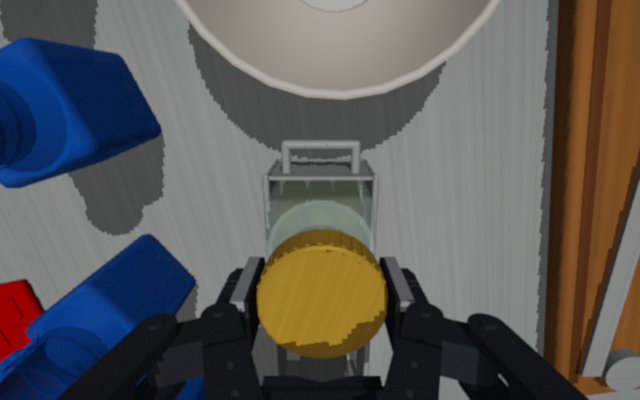

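Request:
{"op": "apply_moves", "data": {
  "fingers": [-1, -1, -1, -1, -1, -1],
  "xyz": [
    [0, 0, -0.15],
    [0, 0, -0.2],
    [0, 0, -0.25],
    [0, 0, -0.25],
    [0, 0, -0.15],
    [0, 0, 0]
  ],
  "dr": [
    [0, 0, 0],
    [0, 0, 0],
    [0, 0, 0],
    [0, 0, 0],
    [0, 0, 0],
    [0, 0, 0]
  ]
}}

```text
time_s: 7.8
tcp_pos: [0.6142, 0.0694, 0.167]
eef_rot: [[0.173, 0.985, 0.003], [0.985, -0.173, -0.0], [0.0, 0.003, -1.0]]
ft_force: [0.1, -0.6, -0.6]
finger_gap: 0.615
```

```bash
python3 st.py .613 .0692 .163; python3 cap.py w8.png; python3 st.py .613 .0692 .163
python3 - <<'E'
from h import *
for n in ['scene','top']:
    p=vision.read_camera(n);c=p['color'][:,:,::-1]
    a=(c[170:290,220:380] if n=='scene' else c[150:250,270:430]);cv2.imwrite(f'pics/{n}8.png',cv2.resize(a,None,fx=4.5,fy=4.5,interpolation=cv2.INTER_CUBIC))
    for t in ['rim_left','cap_left','jar_left']: print(n,t,[(np.round(d['xyz'],3),round(d['conf'],2)) for d in vision.tip_of(p,t)])
E
```

```text
7.8 [0.6142 0.0694 0.167 ] q [-0.0829  0.344   1.5575  0.0002  1.2373  0.0907] F [ 0.0759 -0.5821 -0.5838] M [-0.0261 -0.0127 -0.0043] gap 0.615025084722154
yaw 80.05045850851513 z [ 0.0028 -0.0001 -1.    ]
to go /30mm [-0.0118 -0.0379  0.1346]
dr level [ 0.0009 -0.0001  0.    ]
13032 [0.6146 0.0734 0.167 ] circ 0.614 0.0696 0.0274 [0.1597 0.1678 0.1688]
mid [0.61397264 0.0696173  0.16752004]
[(array([0.6141, 0.0698, 0.1532]), 0.88)]
7.9 [0.6137 0.0694 0.1661] q [-0.0829  0.3448  1.5585  0.0002  1.2369  0.0907] F [ 0.0799  0.1379 -0.3647] M [-0.0131 -0.0335 -0.0169] gap 0.6159536509207496
yaw 80.04949083504381 z [ 0.0014  0.0001 -1.    ]
to go /30mm [-0.0103 -0.0218  0.1034]
dr level [ 0.0004 -0.0001  0.    ]
scene rim_left [(array([0.478, 0.278, 0.124]), 0.89), (array([0.611, 0.068, 0.121]), 0.88), (array([ 0.461, -0.083,  0.126]), 0.71), (array([0.471, 0.167, 0.123]), 0.64), (array([0.456, 0.027, 0.122]), 0.63)]
scene cap_left [(array([0.615, 0.07 , 0.15 ]), 0.56)]
scene jar_left [(array([ 0.478,  0.276, -0.002]), 0.93), (array([ 0.457,  0.028, -0.004]), 0.87), (array([0.475, 0.156, 0.002]), 0.87), (array([0.612, 0.07 , 0.002]), 0.8), (array([ 0.455, -0.083, -0.003]), 0.64)]
top rim_left [(array([0.457, 0.031, 0.123]), 0.95), (array([0.478, 0.28 , 0.118]), 0.94), (array([ 0.457, -0.086,  0.122]), 0.69), (array([0.612, 0.066, 0.124]), 0.38)]
top cap_left [(array([0.613, 0.07 , 0.147]), 0.39)]
top jar_left [(array([0.478, 0.278, 0.   ]), 0.84), (array([ 0.455, -0.088, -0.002]), 0.69), (array([0.463, 0.03 , 0.003]), 0.56), (array([0.608, 0.064, 0.   ]), 0.38)]
```

View pics/scene8.png

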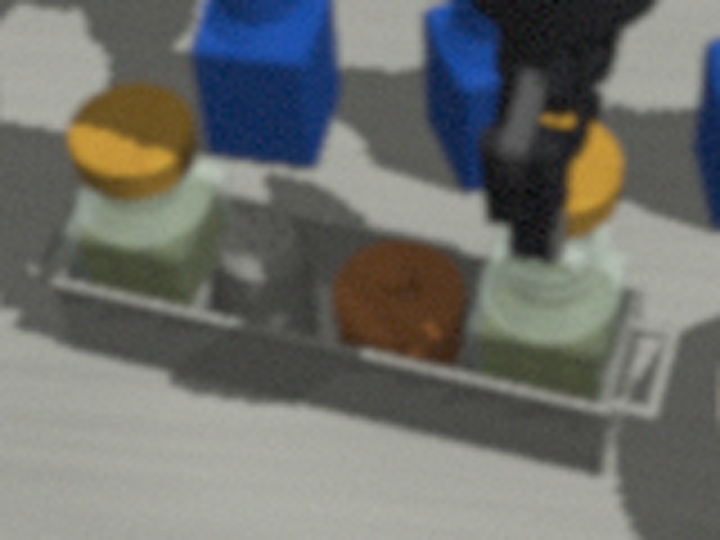

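View pics/w8.png

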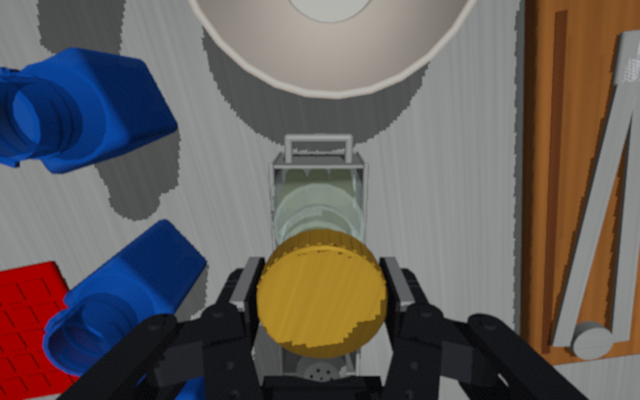

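Request:
{"op": "apply_moves", "data": {
  "fingers": [-1, -1, -1],
  "xyz": [
    [-0.01, -0.02, 0.09],
    [0, 0, 0],
    [0, 0, 0]
  ],
  "dr": [
    [0, 0, 0],
    [0, 0, 0],
    [0, 0, 0]
  ]
}}

```text
time_s: 8.6
tcp_pos: [0.6125, 0.0692, 0.1622]
eef_rot: [[0.173, 0.985, -0.0], [0.985, -0.173, 0.0], [0.0, -0.0, -1.0]]
ft_force: [-0.5, -0.2, 0.4]
finger_gap: 0.616
```

```bash
python3 cap.py w9.png; python3 st.py .613 .0692 .163
python3 - <<'E'
from h import *
p=vision.read_camera('wrist');X,m=pts(p)
# top plane tilt
c=p['color'][m].astype(int)
s=(np.hypot(X[:,0]-.613,X[:,1]-.0693)<.022)&(X[:,2]>.155)&(X[:,2]<.18);Q=X[s]
a=np.linalg.lstsq(np.c_[Q[:,:2]-[.613,.0693],np.ones(len(Q))],Q[:,2],rcond=None)[0];print('tilt deg',np.degrees(a[:2]),'top z',a[2])
E
```

```text
13030 [0.613  0.0732 0.1622] circ 0.6122 0.0692 0.0276 [0.1549 0.163  0.164 ]
mid [0.6123359  0.06917969 0.16263036]
[(array([0.6116, 0.0673, 0.1459]), 0.55)]
8.7 [0.6125 0.0692 0.1622] q [-0.0833  0.3473  1.5636  0.0002  1.2311  0.0903] F [-1.0028 -0.5847 -1.2351] M [-0.0386 -0.0538 -0.0256] gap 0.6138341762605455
yaw 80.04956880049198 z [-0.0004  0.0002 -1.    ]
to go /30mm [ 0.0025  0.0173 -0.0277]
dr level [-0.0001 -0.     -0.    ]
tilt deg [-0.16410973 -0.03314356] top z 0.16299589876362172
```

```bash
python3 -c "
from station import order;print(order.hand_in())"
```

```text
the job is handed in; nothing more can be done
None
```

I opened the jar at the bowl's end of the caddy and handed the job in with the gripper still holding the cap above the open mouth. It took about 9 s of robot time.

- **Unscrewing:** I gripped the cap at 60 N and turned it anticlockwise. The twisting moment fell from about 0.35 N m to about 0 after 58°. I went 2–3° further to confirm the thread was free, then lifted straight up.
- **Jar stayed down:** the lift force was only about 1 N, so the jar did not come up with the cap. The scene picture shows the jar in its cell with the mouth open.
- **Final cap position:** the lower edge is about 20 mm above the rim. The cap is centred to within about 1 mm of where it stood before, and tilted less than 0.2°.
- **Other things:** in the pictures after the lift, the other jar is still shut, and the bowl, colander and caddy contents that show look undisturbed. I did not re-measure their positions.

The network's estimates of the jar and rim position differed from my depth measurements by up to about 5 mm. The worst was a low-confidence top-view reading. I relied on the wrist camera's depth readings instead.

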